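Hold the pivot bolt of the jug stand

TASK

The ring arm of the jug stand has sagged because the nut of its pivot bolt is slack. Lift the steel jug off the stand and set it down upright on the bench beside it, then reach down into the gap between the two uprights, grip the hexagonal bolt head hidden there and turn it until the ring arm is level. Finish while holding: keep gripping the bolt head, touching neither arm nor nut, so that the bolt cannot turn and the arm stays level while a colleague tightens the nut.

Things in the scene. Friction and masses are not known exactly. Their poses are not given: they have to be found in the camera images.
- stand: Grey steel stand screwed down; the bench to its right (-y) is clear to 180 mm. Origin: middle of its underside, on the bench; x away from the robot at yaw 0, y left, z up. Foot plate 124 (x) x 104 (y) x 8 mm. Two upright plates across x, 4 mm thick, 80 mm wide (y), 110 mm high, each with a flange at the top out to 45 mm from the middle and a lip 2 mm higher there. The jug stands on them.
- gap (a point): Middle of the gap between the two uprights, at the level of their tops (110 mm above the bench). The gap is 50 mm wide (along the stand's x), open above (under the jug) and at both sides (y), free down to the foot plate except for the bolt. The bolt axis lies 26 mm below this point, along the stand's x. Axes as the stand's.
- jug: Plain empty steel jug, 76 mm in diameter, 80 mm high, 0.1 to 0.2 kg. Origin: centre of its underside; z up; handle at its own +y, spout at -y. The handle is a flat strap 12 mm wide (along the jug's x); its upright part is 7 mm thick, centred 66 mm from the jug's axis, from 18 to 78 mm above the underside; level straps join it to the wall at top and bottom, 24 mm of free space between.
- bolt_head: Hexagonal steel head of the pivot bolt, midway between the uprights: 30 mm across flats, 34.6 across corners, 16 mm thick along x, 17 mm clear of each upright (a bush of 22 mm diameter fills in to the near one). Origin: its centre. x is the bolt axis (stand's x). Two flats face its own +y and -y, corners point to its +z and -z; its y runs along the ring arm, level when the arm is.
- ring_arm: Flat aluminium arm, 16 mm high, keyed to the bolt in front of the near upright, with the slack hexagonal nut on its front. It sticks out along its own +y (left); at its end, 115 mm from the bolt axis, an empty tube ring, 45 mm outside, 14 mm high. Origin and axes as bolt_head. About 0.12 kg; it falls back when let go.
- pivot_bolt (a joint): Turn of bolt, head and ring arm about the bolt axis, rad. 0 = ring arm level; negative = sagged; it starts at -0.24, down on its stop; other stop at +0.24. Positive turns the stand's y towards its z (the arm's end goes up). It turns easily (under 0.2 N m) and falls back by the arm's weight.
- wrench: Steel open-ended wrench, 200 mm long, lying flat in front of the stand, on the robot's side. Leave alone. Origin about its middle.
- tube50_a: 50 ml screw-cap tube standing to the left of the stand, 33 mm in diameter, 115 mm high; origin at its underside. Leave alone.
- tube50_b: Another such tube, standing near it. Leave alone.
- canister_0: Upright canister, 41 mm in diameter, 67 mm high, to the right behind the stand; origin at its underside. Leave alone.
- canister_1: Upright canister of the same size, near the other. Leave alone.
- timer: Bench timer, 62 x 68 x 18 mm, lying on the bench to the right, near the robot. Leave alone.
- lens_tissue: Booklet, 65 x 95 x 10 mm, lying on the bench to the right, 250 mm or more from the stand. Leave alone.
Not all that is in view belongs to the job. There is more than one size of the jug; the job needs the larger.

How it is judged (in metres and radians):
On the way, in this order (a step that is already met when the one before it is completed fails the run):
1. the jug stands upright on the bench beside the stand, let go (height (world z) of jug below 0.006 m and angle between jug's own z axis and vertical below 0.08 rad and horizontal distance between jug and stand below 0.35 m and linear speed of jug below 0.02 m/s and contact force between the arm and jug below 0.1 N), for 0.3 s.
2. the fingers grip the bolt head between the uprights (contact force between the fingers and bolt_head above 4 N), for 0.2 s.
At the end, for the whole second after the job is handed in: The fingers grip the bolt head with more than 4 N, the ring arm is level to within 0.06 rad (3.4 degrees) through the last second with nothing touching arm, ring or nut, and the jug stands at rest and untouched, upright, on the bench with its centre within 0.35 m of the middle of the stand (all of step 1 and contact force between the fingers and bolt_head above 4 N and value of joint pivot_bolt between -0.06 and 0.06 rad and contact force between anything else and ring_arm below 0.3 N); the arm keeps its last pose, push and grip.
It fails at once if the jug is tipped over (angle between jug's own z axis and vertical above 0.7 rad).
It fails at once if things that stand or lie around are shoved or knocked over (distance of any of wrench, tube50_a, tube50_b, canister_0, canister_1, timer, lens_tissue from where it was at the start of the episode above 0.03 m).
It also fails if it takes over 51 s, if anything falls off the work surface, if the arm or the gripper's body presses on something with over 40 N, if the wrist force passes 120 N, or if a joint passes its speed limit or range.

ROBOT

A 6-joint arm with a two-finger parallel gripper is mounted at the origin on a cart in front of the work surface, level with it; the furniture and walls round the work are solid. World frame = base frame: x ahead of the robot, y to its left, z up, the work surface at z = 0. Lengths are in mm, angles in rad, forces in N, time in s.
With the tool pointing down it reaches from about 300 to 775 mm from the base axis. Payload 14.6 kg.
Tool frame: the origin (TCP) lies midway between the tips of the shut fingers; the grasp point (between the pads) lies 19 mm behind it; z points along the fingers, y is the line along which they close (so a half turn about z gives the same grasp; the last joint's range is limited). The gripper opens to 94 mm and grips with 3 to 60 N. Pads are 16 mm wide; open, the fingers measure 119 mm over their backs; the gripper's body (75 mm by 177 mm) begins 78 mm behind the grasp point.
Start: joints at [1.178, 0.3, 1.521, -0, 1.321, -0.067], TCP at [176.034, 521.058, 205.446] pointing down, gripper open.
Joint ranges: [-3.03, 3.03], [-0.79, 2.21], [0.23, 2.52], [-1.04, 4.18], [0, 3.07], [-2.55, 2.55]. Speed limits (rad/s): [2.22, 2.22, 2.57, 3.14, 3.14, 3.14].

INTERFACE

Orientations are given as a rotation vector (axis times angle).
In Python, from bench import bot, optics, recognise gives the robot as it stands.
- The arm moves only by the tool servo_tool, never from a script. Its argument "series" is one flat list of numbers, 5 for each row, row after row: the closure, from 0 (fully open) to 1 (shut), then the shift along the world's x, y, z in mm, then the turn about the world's z in rad. A call has 1 to 12 rows; each row shifts and turns the commanded pose from where the row before left it; what a row does not reach is not made up. A row lasts 1/12 s, in which the tool goes at most 41.7 mm and 7.16 degrees, less where a joint would pass 70% of its speed; a pose out of reach is approached as far as the arm can. A call is refused whole if a number of a shift passes 41.7 or a number of a turn 0.125, either way. A call with a gripper value outside its range is refused whole. The fingers move at their own pace and stop on an object; the grip force is fixed at half the most. Time passes only in rows, so rows that do not move let the fingers close. It gives the time, the measured TCP pose, the force, the opening and the grip force at its end, in the units of the state.
- bot.get_obs(): the state, without advancing time (a new reading comes with each control period).
- optics.get_image(name): name is "scene" or "top" or "wrist"; returns (picture, depth): 420x560x3 uint8, red, green, blue; 420x560 float32, mm along the optical axis (not along the pixel's ray), 0 where there is no reading.
- optics.get_calibration(name): a dict with "K" (3x3 intrinsics, pixels), "dist" ([k1, k2, p1, p2, k3] as OpenCV has them; the pictures are not rectified), "rvec" (rotation vector, rad) and "tvec" (3), from world to camera coordinates, as OpenCV has them. Camera axes: x right, y down, z forward; pixel columns grow to the right and rows downward; lengths in mm; the calibration is good to about 2 mm. A picture is of the moment at which its call begins: read the wrist's pose just before it. get_calibration takes no time and is no camera call; for the wrist camera it gives the pose at the moment of the call.
- bot.job_done(): hands the job in; it is judged then, once.
Trained networks look in the newest picture that a camera, given by its name, has taken for a name from the list of things; names that differ only in an ending like _2 or _b are one class to them, and where a whole thing is asked for, a point or a joint stands for the part that bears it (a point fixed in the world has none). Each returns a list of dicts, best first, with "confidence" (0 to 1); they miss things now and then, are a little off and sometimes report something else, mostly with a low value. They report only what shows in the picture. A call takes as long as a camera call. They do not tell look-alikes from the thing itself.
- recognise(camera, query): "at" ([x, y, z] in mm, in the coordinates of the camera as it stood for that picture, good to about 4 mm: the middle of the surface that is visible of it).
The state is a dict: "clock": time; "joint_pos": joint angles; "joint_velocities": joint speeds; "joint_efforts": joint torques, N m; "tcp_pos": TCP position; "eef_rot": TCP orientation; "wrist_force": force on the tool from outside, world axes, zero at the start; "moment": the same for the moment, N m; "gripper_width": finger opening in mm; "grasp_force": force on a finger pad.
Only numpy, scipy, OpenCV 4.12 (cv2) and the standard library are available. Lean on these libraries where they do the work, as an engineer would, in place of code of your own. Each camera call takes 0.05 s, during which the arm holds its last target. There are 200 camera calls.

## Working session

There is one attempt and no reset: what is moved stays moved. The work goes in short steps, Python scripts to look and compute and a tool call to move; the robot and the scene stay as the last step left them, time stands still between calls to the robot, and variables do not carry over. Pictures are saved under pics/ and viewed, at most 10 in all, crops included, and the job is handed in when it is done.

Besides the shell and the picture viewer there is one more tool, called after "Call:" as name(argument=value, ...), one argument or row to a line, values as JSON. servo_tool: Moves the arm, as the interface text tells. Its arguments: {"type":"object","properties":{"series":{"type":"array"}},"required":["series"]}

```bash
mkdir -p pics
cat > h.py <<'E'
import numpy as np, cv2
from bench import bot, optics, recognise
def cal(n):
    c=optics.get_calibration(n); R=cv2.Rodrigues(np.array(c['rvec'],float))[0]
    return np.array(c['K'],float),np.array(c['dist'],float),R,np.array(c['tvec'],float).ravel()
def w(n,p,c=None):
    K,d,R,t=c or cal(n); return R.T@(np.array(p)-t)
def cloud(n,D,c=None):
    K,d,R,t=c or cal(n); h,wd=D.shape
    v,u=np.mgrid[:h,:wd]; p=cv2.undistortPoints(np.stack([u,v],-1).reshape(-1,1,2).astype(float),K,d).reshape(h,wd,2)
    P=np.dstack([p*D[...,None],D]); return (P-t)@R
def save(n,f): 
    im,D=optics.get_image(n); cv2.imwrite('pics/'+f,im[...,::-1]); return im,D
E
python3 - <<'E'
from h import *
np.set_printoptions(precision=1,suppress=True)
print(bot.get_obs())
ims=[]
for n in('scene','top'):
    im,D=optics.get_image(n); cv2.imwrite('pics/%s0.png'%n,im[...,::-1]); np.save(n+'0.npy',D)
    for q in('stand','jug','ring_arm','bolt_head','wrench','tube50_a','canister_0','timer','lens_tissue'):
        print(n,q,[(round(r['confidence'],2),w(n,r['at']).round()) for r in recognise(n,q)[:4]])
print(bot.get_obs()['clock'])
E
```

```text
{'clock': 0.0, 'joint_pos': array([ 1.2,  0.3,  1.5,  0. ,  1.3, -0.1]), 'joint_velocities': array([ 0., -0., -0.,  0., -0.,  0.]), 'joint_efforts': array([  0. , -53.2, -35.3,   0.1,   0. ,  -0. ]), 'tcp_pos': array([175.9, 520.8, 204.9]), 'eef_rot': array([-0.5, -3.1,  0. ]), 'wrist_force': array([0.3, 0.7, 0. ]), 'moment': array([ 0.,  0., -0.]), 'grasp_force': 0.0, 'gripper_width': 94.22310181732747}
scene stand [(0.8, array([478.,  58.,  42.]))]
scene jug [(0.77, array([495.,  64., 165.])), (0.65, array([ 558., -349.,    8.])), (0.62, array([690., 134.,  40.]))]
scene ring_arm [(0.78, array([460., 120.,  74.]))]
scene bolt_head [(0.49, array([569., 293.,  68.]))]
scene wrench [(0.82, array([377.,  26.,   5.]))]
scene tube50_a [(0.74, array([486., 266.,  70.])), (0.73, array([571., 292.,  71.])), (0.33, array([ 555., -351.,    9.]))]
scene canister_0 [(0.72, array([ 737., -154.,   61.])), (0.64, array([ 689., -183.,   39.]))]
scene timer [(0.89, array([ 353., -271.,   14.]))]
scene lens_tissue [(0.73, array([ 557., -348.,   10.]))]
top stand [(0.78, array([473.,  74.,  53.]))]
top jug [(0.66, array([519.,  80., 133.])), (0.63, array([688., 157.,  22.]))]
top ring_arm [(0.82, array([463., 155.,  70.]))]
top bolt_head [(0.33, array([472.,  74.,  52.])), (0.26, array([379.,  41.,   7.]))]
top wrench [(0.92, array([379.,  43.,   4.]))]
top tube50_a [(0.85, array([575., 296., 109.])), (0.64, array([497., 271., 116.]))]
top canister_0 [(0.63, array([ 692., -174.,   61.])), (0.62, array([ 737., -153.,   68.]))]
top timer [(0.96, array([ 360., -266.,   17.]))]
top lens_tissue [(0.94, array([ 560., -345.,    8.]))]
1.0
```

View pics/scene0.png

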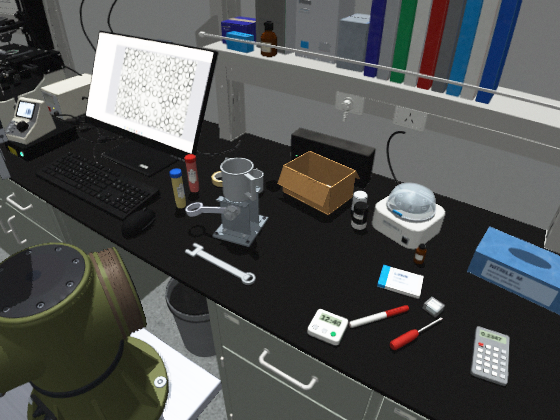

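View pics/top0.png

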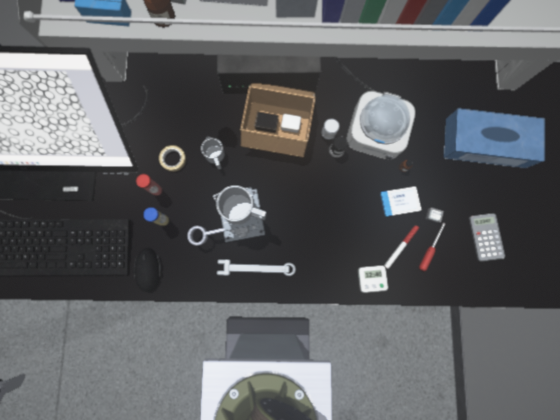

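The scene picture shows the jug on its stand at (240,185), handle to the right at (257,180), and the ring on the left at (193,210). The top picture shows the jug at (237,203), its handle at (258,211) and the foot plate at (240,215); the small jug at (212,150) is the decoy.

Run:
```python
from h import *
np.set_printoptions(precision=1,suppress=True)
A=[]
for n in('scene','top'):
    D=np.load(n+'0.npy'); P=cloud(n,D); m=(D>0)&(abs(P[...,0]-490)<150)&(abs(P[...,1]-70)<150); Q=P[m]; A.append(Q)
    print(n,np.histogram(Q[:,2],bins=np.arange(-5,215,10)))
    for lo,hi in((4,12),(60,92),(105,116),(150,200),(182,200)):
        s=Q[(Q[:,2]>lo)&(Q[:,2]<hi)&(abs(Q[:,0]-490)<85)&(abs(Q[:,1]-65)<(75 if lo!=60 else 150))]
        if lo==4: s=s[(s[:,0]>405)]
        if len(s)>5: print(lo,hi,len(s),'min',s.min(0),'max',s.max(0),cv2.minAreaRect(s[:,:2].astype(np.float32)))
np.savez('c.npz',s=A[0],t=A[1])
S=3
for lo,hi,name in((-1,0,0),):pass
img=np.zeros((600,800,3),np.uint8)
for k,(lo,hi,c) in enumerate(((4,14,(255,80,80)),(14,100,(0,160,0)),(100,118,(0,255,255)),(118,180,(90,90,255)),(180,205,(255,255,255)))):
  for j,Q in enumerate(A):
    s=Q[(Q[:,2]>lo)&(Q[:,2]<hi)]
    for p in s:
        u=int(200-(p[1]-65)*2.4+j*400); v=int(300-(p[0]-490)*2.4)
        cv2.circle(img,(u,v),1,c,-1)
cv2.imwrite('pics/plan.png',img)
```

```text
scene (array([6407,  949,  111,  109,  108,  148,  200,  164,  152,  143,   62,
        214,   78,  126,  115,  152,  193,  213,  234,  217,    0]), array([ -5,   5,  15,  25,  35,  45,  55,  65,  75,  85,  95, 105, 115,
       125, 135, 145, 155, 165, 175, 185, 195, 205]))
4 12 601 min [443.2  14.3   4. ] max [574.5 124.   12. ] ((510.0793762207031, 75.82020568847656), (119.66575622558594, 104.34190368652344), 11.0830078125)
60 92 520 min [430.3  31.9  60.1] max [550.5 195.4  92. ] ((486.0480651855469, 115.33659362792969), (95.64069366455078, 167.11871337890625), 12.371725082397461)
105 116 224 min [461.7  27.3 105.3] max [566.8 110.9 115.9] ((512.9929809570312, 77.51171112060547), (93.92655944824219, 81.9326171875), 12.5341157913208)
150 200 943 min [474.    9.7 150. ] max [552.6 123.6 191.8] ((504.69122314453125, 69.70140075683594), (107.42591094970703, 76.5228271484375), 42.578269958496094)
182 200 291 min [474.1  10.9 182.1] max [552.6 123.6 191.8] ((504.5190124511719, 70.12107849121094), (105.59513854980469, 76.15620422363281), 40.64817428588867)
top (array([10026,   850,     7
[... 376 characters left out ...]
405883789062, 150.56748962402344), 60.58274459838867)
60 92 182 min [433.2  44.1  60.2] max [549.  199.9  91.7] ((472.49334716796875, 108.22583770751953), (78.94353485107422, 183.48199462890625), 26.793106079101562)
105 116 776 min [463.9  29.3 105.5] max [567.7 112.3 116. ] ((515.6668701171875, 77.23878479003906), (90.90731048583984, 79.48831176757812), 11.885685920715332)
150 200 500 min [476.8  12.2 150. ] max [552.5 123.8 193.3] ((516.6566772460938, 68.43392944335938), (77.81523895263672, 102.87612915039062), 11.642404556274414)
182 200 313 min [477.2  12.2 182.4] max [552.5 123.8 193.3] ((516.6817626953125, 68.44670867919922), (77.84138488769531, 102.72032165527344), 11.812621116638184)
```

View pics/plan.png

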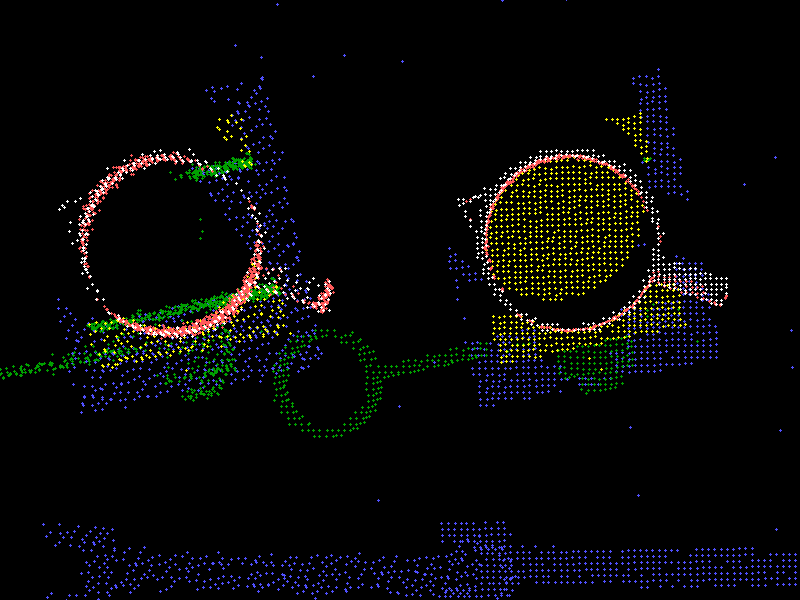

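Run:
```python
from h import *
from scipy.optimize import least_squares
np.set_printoptions(precision=1,suppress=True)
c=np.load('c.npz')
for n in 's','t':
    Q=c[n]; s=Q[(Q[:,2]>120)&(Q[:,2]<196)]; s=s[np.hypot(s[:,0]-514,s[:,1]-77)<48]
    r=least_squares(lambda p:np.hypot(s[:,0]-p[0],s[:,1]-p[1])-p[2],[514,77,38],loss='soft_l1'); print(n,'jug',r.x)
    h=Q[(Q[:,2]>120)&(Q[:,2]<196)]; d=h[:,:2]-r.x[:2]; rr=np.hypot(*d.T); k=(rr>44)&(rr<75)&(d[:,1]<0); print('handle dir',d[k].mean(0),np.degrees(np.median(np.arctan2(d[k,1],d[k,0]))),k.sum(), 'ztop',np.percentile(h[:,2],98))
    a=.204; R=np.array([[np.cos(a),np.sin(a)],[-np.sin(a),np.cos(a)]])
    L=(Q[:,:2]-[514,77])@R.T
    u=(Q[:,2]>20)&(Q[:,2]<100)&(abs(L[:,1])<38)&(abs(L[:,0]+28)<6)
    print('upright local',u.sum(),np.median(L[u,0]),np.polyfit(L[u,1],L[u,0],1) if u.sum()>5 else '')
    u=(Q[:,2]>107)&(Q[:,2]<115)&(abs(L[:,1])<50)&(abs(L[:,0])<60); print('flange',np.percentile(L[u],[1,99],0))
    u=(Q[:,2]>4)&(Q[:,2]<12)&(abs(L[:,1])<62)&(abs(L[:,0])<72); print('foot',np.percentile(L[u],[.5,99.5],0))
    u=(Q[:,2]>40)&(Q[:,2]<100)&(L[:,1]>42)&(L[:,1]<85);print('arm',np.polyfit(L[u,1],L[u,0],1),np.polyfit(L[u,1],Q[u,2],1))
o=bot.get_obs();R=cv2.Rodrigues(o['eef_rot'])[0];print(o['eef_rot'],np.degrees(np.arctan2(R[1,1],R[0,1])))
```

```text
s jug [512.9  77.2  36.7]
handle dir [-20.9 -59.1] -109.9320203755625 175 ztop 190.4360139906814
upright local 413 -28.2768165237692 [ -0.  -28.3]
flange [[-46.6 -39.8]
 [ 45.3  40.1]]
foot [[-62.9 -52. ]
 [ 58.8  51.6]]
arm [  0.  -40.9] [-0.3 88.5]
t jug [513.7  76.9  36.5]
handle dir [-18.5 -53.4] -109.54310249978357 96 ztop 192.05388807687373
upright local 0 nan 
flange [[-43.5 -38.5]
 [ 44.8  37.3]]
foot [[-60.  -51.6]
 [ 61.7  51.3]]
arm [ -0.  -35.8] [-0.3 90. ]
[0.5 3.1 0. ] 71.33213110719518
  return _methods._mean(a, axis=axis, dtype=dtype,
  ret = ret.dtype.type(ret / rcount)
```

Call:
servo_tool(
  series=[0,22,-29,20,-0.12,0,24,-32,10,-0.125,0,24,-32,0,-0.125,0,24,-32,0,-0.125,0,24,-32,0,-0.125,0,24,-32,0,-0.125,0,24,-32,0,-0.125,0,24,-32,0,-0.125,0,24,-32,0,-0.125,0,24,-32,0,-0.125,0,24,-32,0,-0.125,0,24,-32,0,-0.125],
)

```text
clock: 2.0
tcp_pos: [462.9, 138.2, 235.7]
eef_rot: [2.487, 1.919, 0.001]
wrist_force: [0.5, -0.3, 0.6]
gripper_width: 94.2
grasp_force: 0.0
```

Call:
servo_tool(
  series=[0,26,-31,0,-0.05,0,25,-32,0,-0.044,0,0,0,-20,0,0,0,0,-25,0,0,0,0,-25,0,0,0,0,-20,0,0,0,0,-9,0,0,0,0,0,0],
)

```text
clock: 2.67
tcp_pos: [512.3, 77.0, 134.8]
eef_rot: [-2.568, -1.808, 0.004]
wrist_force: [0.4, 0.7, -0.2]
gripper_width: 93.4
grasp_force: 0.0
```

Call:
servo_tool(
  series=[0.3,0,0,0,0,0.6,0,0,0,0,1,0,0,0,0,1,0,0,0,0,1,0,0,0,0,1,0,0,0,0],
)

```text
clock: 3.17
tcp_pos: [513.8, 77.1, 137.7]
eef_rot: [2.568, 1.808, 0.003]
wrist_force: [1.3, -0.4, 7.9]
gripper_width: 74.5
grasp_force: 29.9
```

Call:
servo_tool(
  series=[1,0,0,15,0,1,0,0,20,0,1,4,-20,5,0,1,5,-25,0,0,1,6,-27,0,0,1,5,-25,0,0,1,5,-25,0,0,1,0,0,-10,0,1,0,0,0,0,1,0,0,0,0],
)

```text
clock: 4.0
tcp_pos: [537.6, -44.5, 165.9]
eef_rot: [-2.568, -1.808, 0.002]
wrist_force: [0.3, 0.5, -0.7]
gripper_width: 74.5
grasp_force: 29.9
```

Run:
```python
from h import *
np.set_printoptions(precision=1,suppress=True)
o=bot.get_obs();print(o['tcp_pos'],o['wrist_force'],o['gripper_width'],o['grasp_force'],o['clock'])
im,D=save('scene','s1.png'); P=cloud('scene',D); np.save('P1.npy',P)
m=(D>0)&(abs(P[...,0]-539)<42)&(abs(P[...,1]+45)<42)&(P[...,2]>15); Q=P[m]; print(np.percentile(Q,[1,5,50,95,99],0))
# stand now uncovered
m=(D>0)&(abs(P[...,0]-514)<25)&(abs(P[...,1]-77)<30)&(P[...,2]>60)&(P[...,2]<105);print(np.median(P[m],0),m.sum())
```

```text
[537.6 -44.5 165.9] [ 0.3  0.5 -0.7] 74.54804351118827 29.92539346218109 4.0
[[497.6 -83.9 143.6]
 [499.1 -80.4 156.4]
 [517.1 -59.6 287.5]
 [573.5 -15.4 387.8]
 [578.   -9.  397.4]]
[516.8  76.4  92.1] 144
```

View pics/s1.png

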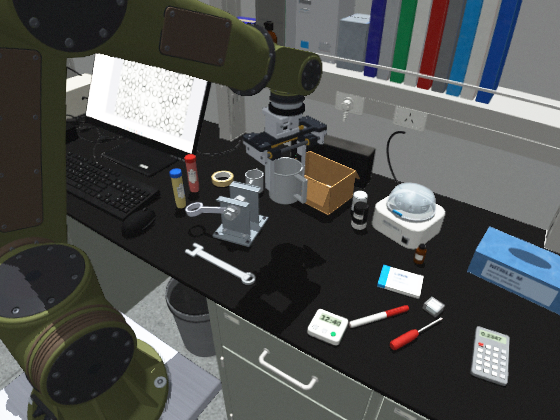

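The jug hangs upright from the gripper at (288,180), clear of the stand, and the bolt gap is open at (240,205). I'll lower it now.

Call:
servo_tool(
  series=[1,0,0,-20,0,1,0,0,-35,0,1,0,0,-35,0,1,0,0,-25,0,1,0,0,-12,0,1,0,0,-6,0,1,0,0,-3,0,1,0,0,0,0],
)

```text
clock: 4.72
tcp_pos: [538.6, -44.7, 31.4]
eef_rot: [2.568, 1.808, 0.001]
wrist_force: [0.1, -0.9, -0.5]
gripper_width: 74.4
grasp_force: 29.9
```

Call:
servo_tool(
  series=[1,0,0,-1,0,1,0,0,-1,0,1,0,0,0,0],
)

```text
clock: 4.97
tcp_pos: [538.4, -45.0, 29.2]
eef_rot: [2.568, 1.808, 0.001]
wrist_force: [-0.1, -0.5, -0.7]
gripper_width: 74.1
grasp_force: 29.9
```

Call:
servo_tool(
  series=[1,0,0,-1,0,1,0,0,-1,0,1,0,0,0,0],
)

```text
clock: 5.22
tcp_pos: [538.5, -45.0, 27.6]
eef_rot: [2.568, 1.808, 0.001]
wrist_force: [-3.1, 0.1, 9.6]
gripper_width: 74.4
grasp_force: 29.9
```

Call:
servo_tool(
  series=[0.15,0,0,0,0,0,0,0,0,0,0,0,0,0,0,0,0,0,0,0,0,0,0,0,0,0,0,0,0,0],
)

```text
clock: 5.72
tcp_pos: [538.0, -44.9, 26.4]
eef_rot: [-2.569, -1.808, 0.0]
wrist_force: [0.9, 0.0, 0.2]
gripper_width: 93.9
grasp_force: 0.0
```

Call:
servo_tool(
  series=[0,0,0,12,0,0,0,0,30,0,0,0,0,40,0,0,0,0,40,0,0,0,0,41,0,0,0,0,0,0],
)

```text
clock: 6.22
tcp_pos: [540.6, -45.3, 198.5]
eef_rot: [2.562, 1.804, 0.014]
wrist_force: [1.2, 1.0, 0.3]
gripper_width: 94.1
grasp_force: 0.0
```

Run:
```python
from h import *
np.set_printoptions(precision=1,suppress=True)
o=bot.get_obs();print(o['tcp_pos'],o['eef_rot'],o['wrist_force'],o['clock'])
im,D=optics.get_image('scene'); P=cloud('scene',D)
m=(D>0)&(abs(P[...,0]-539)<42)&(abs(P[...,1]+45)<42)&(P[...,2]>8)&(P[...,2]<120); Q=P[m]; print(np.percentile(Q,[1,50,99],0))
im,D=save('wrist','w1.png');P=cloud('wrist',D)
print('bolt',[(r['confidence'],w('wrist',r['at'])) for r in recognise('wrist','bolt_head')[:3]])
np.savez('w1.npz',P=P,D=D)
```

```text
[540.6 -45.3 198.5] [2.6 1.8 0. ] [1.2 1.  0.3] 6.2167
[[499.2 -83.5   9.6]
 [522.7 -47.2  52.9]
 [574.8  -7.9  81.4]]
bolt [(0.7, array([518.5,  77. ,  91.7]))]
```

View pics/w1.png

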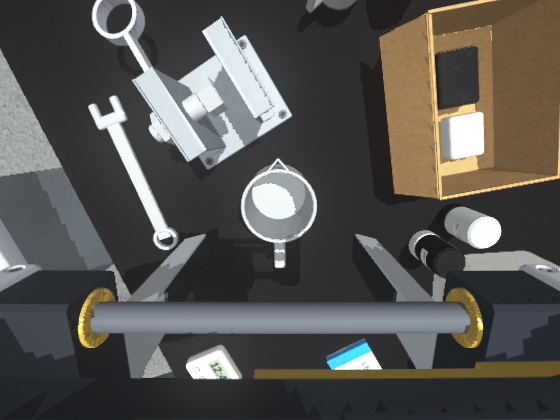

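The jug stands upright at (279,205), the bolt head shows at (205,97), and the ring at (118,20).

Call:
servo_tool(
  series=[0,-3,15,0,-0.12,0,-3,15,0,-0.12,0,-3,15,0,-0.12,0,-3,15,0,-0.12,0,-3,15,0,-0.12,0,-3,15,0,-0.12,0,-3,15,0,-0.12,0,-2,15,0,-0.12,0,0,2,0,-0.063,0,0,0,0,0,0,0,0,0,0],
)

```text
clock: 7.28
tcp_pos: [514.6, 77.0, 188.4]
eef_rot: [-3.125, -0.324, 0.003]
wrist_force: [-1.1, -0.4, -1.1]
gripper_width: 93.8
grasp_force: 0.0
```

Run:
```python
from h import *
np.set_printoptions(precision=1,suppress=True)
o=bot.get_obs();R=cv2.Rodrigues(o['eef_rot'])[0];print(o['tcp_pos'],o['clock'],np.degrees(np.arctan2(R[1,1],R[0,1])))
im,D=save('wrist','w2.png');P=cloud('wrist',D)
print('bolt',[(r['confidence'],w('wrist',r['at'])) for r in recognise('wrist','bolt_head')[:3]])
a=.204; Rm=np.array([[np.cos(a),np.sin(a)],[-np.sin(a),np.cos(a)]])
L=(P[...,:2]-[514,77])@Rm.T; Z=P[...,2]
for nm,m in (('top/flange',(Z>106)&(Z<116)&(abs(L[...,0])<55)&(abs(L[...,1])<50)),('head',(Z>86)&(Z<104)&(abs(L[...,0])<20)&(abs(L[...,1])<25)),('foot',(Z>4)&(Z<12)&(abs(L[...,0])<70)&(abs(L[...,1])<58))):
    m&=D>0
    if m.sum(): print(nm,m.sum(),np.percentile(np.c_[L[m],Z[m]],[2,25,50,75,98],0))
m=(D>0)&(Z>106)&(Z<116)&(abs(L[...,1])<30)&(abs(L[...,0])<55); h=np.histogram(L[m][:,0],bins=np.arange(-50,52,3)); print(np.c_[h[1][:-1],h[0]].T)
```

```text
[514.6  77.  188.4] 7.2833 -78.16783533018753
bolt [(0.9, array([525.1,  75.8,  93.9]))]
top/flange 3960 [[-42.9 -40.8 108.5]
 [-32.8 -22.3 109.9]
 [ 27.5  -2.4 110.4]
 [ 37.5  17.3 110.9]
 [ 46.5  35.9 112.8]]
head 851 [[-19.4 -16.1  86.7]
 [ -9.6  -8.4  92.7]
 [ -0.6  -2.4  95.5]
 [  5.9   4.3  98.3]
 [  9.9  12.3 101.3]]
foot 3502 [[-36.2 -53.2   6.8]
 [ -6.4 -33.2   7.9]
 [  7.9  -2.6   8.4]
 [ 50.8  28.2   9.2]
 [ 62.5  47.8  11.7]]
[[-50 -47 -44 -41 -38 -35 -32 -29 -26 -23 -20 -17 -14 -11  -8  -5  -2   1
    4   7  10  13  16  19  22  25  28  31  34  37  40  43  46]
 [  0   1 229 191 189 185 189 183 261   0   0   0   0   0   0   0   0   0
    0   0   0   0   0   0   0 126 213 212 263 204 252 221  69]]
```

View pics/w2.png

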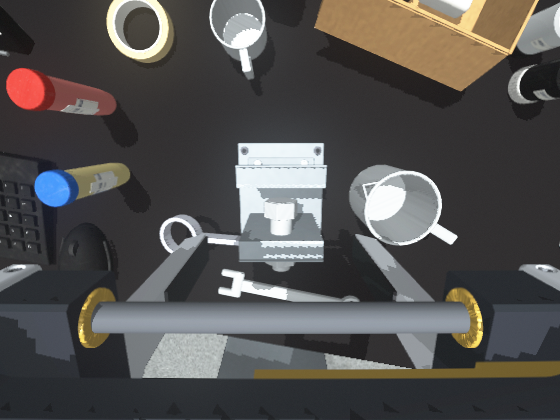

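The wrist view is centred on the gap: head at (281,212), uprights at rows 175 and 235, fingers clear on both sides. Only about a 1 mm correction is needed.

Call:
servo_tool(
  series=[0,0.5,-1,-20,0,0,0,0,-30,0,0,0,0,-30,0,0,0,0,-25,0,0,0,0,-14,0,0,0,0,-4,0,0,0,0,0,0,0,0,0,0,0],
)

```text
clock: 8.05
tcp_pos: [516.0, 75.9, 67.2]
eef_rot: [3.125, 0.32, 0.001]
wrist_force: [-0.7, 0.7, -0.1]
gripper_width: 93.7
grasp_force: 0.0
```

Call:
servo_tool(
  series=[0.4,0,0,0,0,1,0,0,0,0,1,0,0,0,0,1,0,0,0,0,1,0,0,0,0,1,0,0,0,0,1,0,0,0,0,1,0,0,0,0],
)

```text
clock: 8.72
tcp_pos: [515.5, 76.1, 66.5]
eef_rot: [-3.125, -0.32, -0.0]
wrist_force: [0.6, -0.7, -0.8]
gripper_width: 43.7
grasp_force: 0.0
```

```bash
cat > chk.py <<'E'
from h import *
np.set_printoptions(precision=2,suppress=True)
o=bot.get_obs();print(o['tcp_pos'],o['wrist_force'],o['moment'],o['gripper_width'],o['grasp_force'],o['clock'])
a=.204; Rm=np.array([[np.cos(a),np.sin(a)],[-np.sin(a),np.cos(a)]])
for n in('scene','top'):
    im,D=optics.get_image(n);P=cloud(n,D);L=(P[...,:2]-[514,77])@Rm.T;Z=P[...,2]
    m=(D>0)&(Z>40)&(Z<125)&(L[...,1]>45)&(L[...,1]<140)&(L[...,0]<-12)&(L[...,0]>-62)
    # ring rim centre height and slope fit
    s=m&(L[...,1]<85)&(abs(L[...,0]+38)<9); r=m&(L[...,1]>92)
    print(n,s.sum(),r.sum(),'ring z',np.percentile(Z[r],[50,90,97]) if r.sum() else '', 'slope',np.polyfit(L[s][:,1],Z[s],1) if s.sum()>9 else '','all',np.polyfit(L[m][:,1],Z[m],1) if m.sum()>9 else '')
    cv2.imwrite('pics/last_%s.png'%n,im[...,::-1])
E
python3 chk.py
```

```text
[515.54  76.07  66.46] [ 0.58 -0.67 -0.79] [ 0.01  0.12 -0.06] 43.74551553675698 0.0 8.7167
scene 82 154 ring z [56.91 65.23 67.03] slope [-0.25 85.66] all [-0.25 85.3 ]
top 0 0 ring z  slope  all
```

Call:
servo_tool(
  series=[1,0,0,0,0,1,0,0,0,0,1,0,0,0,0,1,0,0,0,0,1,0,0,0,0],
)

```text
clock: 9.23
tcp_pos: [515.4, 76.5, 66.5]
eef_rot: [-3.125, -0.32, 0.0]
wrist_force: [-1.1, 4.9, 0.5]
gripper_width: 31.9
grasp_force: 30.0
```

```bash
python3 chk.py
```

```text
[515.45  76.52  66.46] [-1.08  4.9   0.51] [0.9  0.35 0.01] 31.92479033876429 30.00018585473299 9.2333
scene 81 154 ring z [57.98 65.6  67.75] slope [-0.24 85.22] all [-0.23 84.2 ]
top 0 0 ring z  slope  all
```

Call:
servo_tool(
  series=[1,0,0,2,0,1,0,0,2,0,1,0,0,2,0,1,0,0,0,0],
)

```text
clock: 9.67
tcp_pos: [515.2, 76.5, 70.2]
eef_rot: [-3.124, -0.319, 0.002]
wrist_force: [10.3, 7.4, -27.4]
gripper_width: 29.6
grasp_force: 30.0
```

Call:
servo_tool(
  series=[1,0,0,-2,0,1,0,0,-2,0,1,0,0,-2,0,1,0,0,0,0],
)

```text
clock: 10.0
tcp_pos: [516.3, 76.7, 69.3]
eef_rot: [-3.125, -0.32, -0.004]
wrist_force: [-13.6, 4.7, 33.4]
gripper_width: 29.7
grasp_force: 30.0
```

```bash
python3 chk.py
```

```text
[516.25  76.7   69.27] [-13.65   4.7   33.44] [0.84 2.7  0.06] 29.651511063892013 29.99811438850884 10.0
scene 91 181 ring z [85.08 90.14 90.65] slope [-0.   84.79] all [-0.   84.68]
top 0 25 ring z [89.5  91.27 91.69] slope  all [ 0.27 52.97]
```

The slide let the head settle into the pads, and the arm is now level. I'll relax the residual vertical push and check.

Call:
servo_tool(
  series=[1,0,0,1,0,1,0,0,1,0,1,0,0,0,0,1,0,0,0,0],
)

```text
clock: 10.43
tcp_pos: [516.1, 76.7, 69.4]
eef_rot: [-3.125, -0.32, -0.003]
wrist_force: [-1.2, 6.5, 9.8]
gripper_width: 29.5
grasp_force: 30.0
```

```bash
python3 chk.py
python3 - <<'E'
from h import *
P=None
im,D=optics.get_image('scene');P=cloud('scene',D)
m=(D>0)&(abs(P[...,0]-539)<42)&(abs(P[...,1]+45)<42)&(P[...,2]>8)&(P[...,2]<120);print(np.percentile(P[m],[1,50,99],0).round(1))
E
```

```text
[516.1   76.67  69.4 ] [-1.22  6.46  9.81] [1.05 0.5  0.05] 29.514042537632182 30.002470230465406 10.4333
scene 87 183 ring z [85.03 89.8  90.65] slope [-0.03 86.75] all [-0.   84.87]
top 0 25 ring z [88.81 90.82 92.06] slope  all [ -0.14 106.74]
[[499.2 -83.9  10.2]
 [522.5 -47.1  53. ]
 [574.8  -8.   81.2]]
```

View pics/last_scene.png

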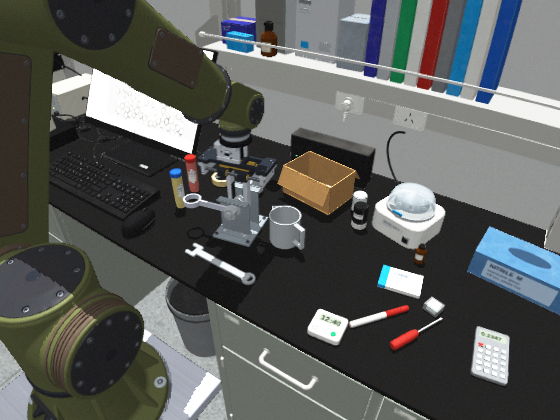

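The ring arm is level (ring at (193,200)), the jug stands upright at (285,228), and nothing else touches the ring arm.

```bash
python3 -c "
from bench import bot
print(bot.job_done())"
```

```text
the job is handed in; nothing more can be done
None
```

The job is handed in, with no verdict returned: the jug stands upright on the bench beside the stand, and the fingers hold the bolt head at 30 N with the ring arm measured level, well inside the 0.06 rad limit.

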